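# Weigh a lamp-foot casting on a beam balance

### The job

Weigh the lamp-foot casting that lies on one pan of the balance: slip ring weights over the spindle on the other pan, fully down one upon another, until the beam comes to rest level, with its pointer between the two marks. Feel for the spindle gently and never drive the pan hard down on its stop; leave unused weights lying flat on the desk, and leave the casting, the balance and everything else on the desk where they are.

Things in the scene. Friction and masses are not known exactly. Their poses are not given: they have to be found in the camera images.
- balance: White beam balance on the desk, base 100 x 360 x 35 mm; origin at the middle of its underside, y axis along the beam, z up. The casting's pan is 140 mm from the middle on the +y side, the pan with the upright spindle 140 mm on the -y side. The pans stay horizontal while the beam tips, and where a load lies on a pan does not matter.
- beam (a joint): Tilt of the beam, rad: 0 level, positive with the casting's side low (it starts at that stop, 0.15), negative with the weights' side low (stop -0.15). Between the stops it tips 0.001 rad for each gram of difference between the pans and settles in about 1 s.
- pointer_tip (a point): Top of the thin pointer that stands on the middle of the beam, 130 mm above the pivot (205 mm above the desk when level), beside a small plate with two black marks. It is between the marks when the beam is within 0.045 rad (45 g) of level.
- pan_face (a point): Middle of the upper face of the weights' pan (92 mm across), 109 mm above the desk when level, up to 21 mm higher or lower at the stops. Pushed down, it leaves its upper stop when the push equals the weight that is lacking there less 1.5 N, then sinks 14 mm per newton down to the lower stop.
- slot_top (a point): Point level with the spindle's tip, 56 mm above the pan's face, over the middle of the slot that holds the spindle; it moves with the pan, axes as the balance's. The spindle is a plain upright steel pin, 16 mm diameter, tip bevelled 1.5 mm. It is clamped in the slot with its axis up to 6 mm either way along y from this point (0 in x); where is not measured.
- part_pan (a point): Middle of the upper face of the casting's pan (100 mm across, 4 mm thick).
- casting: Dark steel flange casting (foot of a desk lamp), 80 mm diameter x 8 mm with a 36 mm hub up to 26 mm; lies on its pan, origin at the middle of its underside. Its mass is not known: between 350 and 480 g.
- weight_300: The 300 g weight: plain steel ring lying flat, 56 mm outer diameter, 18 mm hole, 18 mm high. Origin at the middle of its underside, z axis along the hole.
- weight_150: The 150 g weight: plain steel ring lying flat, 46 mm outer diameter, 18 mm hole, 14 mm high. Origin at the middle of its underside.
- weight_75: The 75 g weight: plain steel ring lying flat, 36 mm outer diameter, 18 mm hole, 14 mm high. Origin at the middle of its underside.
- tape: Bystander: roll of clear tape, ring 52 mm across, 19 mm high, hole 38 mm.
- eraser: Bystander: white eraser, 45 x 20 x 12 mm.
- mug: Bystander: white mug, 76 mm across, 85 mm high.
- stapler: Bystander: stapler, 35 x 130 mm, 45 mm high.
Mind the look-alikes: they are no part of the job. What is shaped like the weight_75 but purple or turquoise is not meant.

How it is judged:
On the way:
1. a first weight is down on the spindle, let go, and the beam is not yet level (((x of weight_300 in the frame of slot_top between -0.004 and 0.004 m and y of weight_300 in the frame of slot_top between -0.01 and 0.01 m and z of weight_300 in the frame of slot_top below -0.02 m and angle between weight_300's own z axis and vertical below 0.12 rad) or (x of weight_150 in the frame of slot_top between -0.004 and 0.004 m and y of weight_150 in the frame of slot_top between -0.01 and 0.01 m and z of weight_150 in the frame of slot_top below -0.02 m and angle between weight_150's own z axis and vertical below 0.12 rad) or (x of weight_75 in the frame of slot_top between -0.004 and 0.004 m and y of weight_75 in the frame of slot_top between -0.01 and 0.01 m and z of weight_75 in the frame of slot_top below -0.02 m and angle between weight_75's own z axis and vertical below 0.12 rad)) and value of joint beam above 0.0455 rad and contact force between the fingers and weight_300 below 0.05 N and contact force between the fingers and weight_150 below 0.05 N and contact force between the fingers and weight_75 below 0.05 N), for 0.1 s.
At the end, for the whole second after the job is handed in: The beam rests within 0.045 rad of level (pointer between the marks); every weight is either threaded on the spindle and fully down (on the pan or on the weight below) or lies flat on the desk; the casting still lies flat on its pan, within 15 mm of the middle; nothing moves (value of joint beam between -0.045 and 0.045 rad and velocity of joint beam between -0.03 and 0.03 rad/s and z of casting in the frame of part_pan below 0.004 m and horizontal distance between casting and part_pan below 0.015 m and ((x of weight_300 in the frame of slot_top between -0.004 and 0.004 m and y of weight_300 in the frame of slot_top between -0.01 and 0.01 m and z of weight_300 in the frame of slot_top below -0.02 m and angle between weight_300's own z axis and vertical below 0.12 rad) or (height (world z) of weight_300 below 0.004 m and angle between weight_300's own z axis and vertical below 0.12 rad)) and ((x of weight_150 in the frame of slot_top between -0.004 and 0.004 m and y of weight_150 in the frame of slot_top between -0.01 and 0.01 m and z of weight_150 in the frame of slot_top below -0.02 m and angle between weight_150's own z axis and vertical below 0.12 rad) or (height (world z) of weight_150 below 0.004 m and angle between weight_150's own z axis and vertical below 0.12 rad)) and ((x of weight_75 in the frame of slot_top between -0.004 and 0.004 m and y of weight_75 in the frame of slot_top between -0.01 and 0.01 m and z of weight_75 in the frame of slot_top below -0.02 m and angle between weight_75's own z axis and vertical below 0.12 rad) or (height (world z) of weight_75 below 0.004 m and angle between weight_75's own z axis and vertical below 0.12 rad)) and linear speed of each of weight_300, weight_150, weight_75 below 0.02 m/s); the robot touches nothing.
It fails at once if a weight is pushed against the balance with more than 20 N (contact force between any of weight_300, weight_150, weight_75 and balance above 20 N).
It fails at once if the robot itself pushes the balance with more than 20 N (contact force between any of the fingers, the arm and balance above 20 N).
It fails at once if the casting is touched by the robot (contact force between any of the fingers, the arm and casting above 0.3 N).
It fails at once if a bystander is moved by more than 20 mm (distance of any of tape, eraser, mug, stapler from where it was at the start of the episode above 0.02 m).
It also fails if it takes over 69 s, if anything falls off the work surface, if the arm or the gripper's body presses on something with over 40 N, if the wrist force passes 120 N, or if a joint passes its speed limit or range.

### The arm

A 7-joint arm with a two-finger parallel gripper is mounted at the origin on the work surface. World frame = base frame: x ahead of the robot, y to its left, z up, the work surface at z = 0. Lengths are in m, angles in rad, forces in N, time in s.
With the tool pointing down it reaches from about 0.35 to 0.9 m from the base axis. Payload 19.9 kg.
Tool frame: the origin (TCP) lies between the finger pads; the fingertips stand ahead of it and the grasp point (between the pads) lies 6 mm ahead of it (ctrl.tcp_to_tips is the z of the fingertips in the tool frame, in m); z points along the fingers, y is the line along which they close (so a half turn about z gives the same grasp; the last joint's range is limited). The gripper opens to 94 mm and grips with 3 to 60 N. Pads are 16 mm wide; open, the fingers measure 119 mm over their backs; the gripper's body (75 mm by 177 mm) begins 78 mm behind the grasp point.
Start: joints at [-1.244, 0.417, -0.01, 1.614, 0.005, 1.111, -0.053], TCP at [0.225, 0.583, 0.23] pointing down, gripper open.
Joint ranges: [-2.81, 2.81], [-0.39, 2.02], [-1.27, 1.25], [0.06, 2.57], [-1.19, 4.33], [0.19, 2], [-2.82, 2.82]. Speed limits (rad/s): [1.89, 1.89, 2.39, 2.39, 3.01, 3.01, 3.01].

### API

Orientations are given as [roll, pitch, yaw] about the fixed x, y, z axes, in that order (R = Rz(yaw) Ry(pitch) Rx(roll)).
In Python, from cell import ctrl gives the robot as it stands.
- The arm moves only by the shell command python3 -m creep 'ROWS' [OPENING] [FORCE]. ROWS is JSON, a list of rows, each a list of 6 numbers: the shift along the tool's x, y, z each as a share of 0.5 m, from -1 to 1, then the turn, a rotation vector about the tool's x, y, z each as a share of 30 degrees, from -1 to 1. In form: [[dx, dy, dz, ax, ay, az], ...]. A call has 1 to 12 rows; each row is the pose to reach, as a shift and turn from the pose commanded when the call began, along the tool's axes at that moment; what a row does not reach only later rows make up. A row lasts 1/10 s, in which the tool goes at most 50 mm and 8.59 degrees, less where a joint would pass 70% of its speed; a pose out of reach is approached as far as the arm can. A call with a number of a shift or a turn outside -1 to 1 is refused whole. A call with a gripper value outside its range is refused whole. OPENING is the finger opening in mm, from 0 to 94, set as the call begins (- or left out, the last holds). The fingers move at their own pace and stop on an object; FORCE is the grip in N (left out, the last holds). Time passes only in rows, so rows that repeat a pose let the fingers close. It gives the time, the measured TCP pose, the force, the opening and the grip force at its end, in the units of the state.
- ctrl.observe(): the state, without advancing time (a new reading comes with each control period).
- ctrl.snapshot(name): name is "side" or "top"; returns a dict with "image" (420x560x3 uint8, red, green, blue), "fx", "fy", "cx", "cy" (pixels), "k1" (the pictures are not rectified: a ray, as slopes to the right and down, at radius r is drawn at 1 + k1 r^2 times it, then the intrinsics apply), "T" (4x4, takes a point from camera to world coordinates). Camera axes: x right, y down, z forward; pixel columns grow to the right and rows downward; lengths in m; the calibration is good to about 2 mm. A picture is of the moment at which its call begins. There is no depth.
- ctrl.job_done(): hands the job in; it is judged then, once.
The state is a dict: "time_s": time; "joints": joint angles; "joint_velocities": joint speeds; "tau": joint torques, N m; "eef_pos": TCP position; "ee_rot": TCP orientation; "contact_force": force on the tool from outside, world axes, zero at the start; "moment": the same for the moment, N m; "gripper_width": finger opening in m; "gripper_force": force on a finger pad.
Only numpy, scipy, OpenCV 4.12 (cv2) and the standard library are available. Lean on these libraries where they do the work, as an engineer would, in place of code of your own. Each camera call takes 0.05 s, during which the arm holds its last target. There are 200 camera calls.

## Working session

There is one attempt and no reset: what is moved stays moved. The work goes in short steps, Python scripts to look and compute and a shell command to move; the robot and the scene stay as the last step left them, time stands still between calls to the robot, and variables do not carry over. Pictures are saved under pics/ and viewed, at most 12 in all, crops included, and the job is handed in when it is done.

```bash
mkdir -p pics; ls; cat > h.py <<'E'
import numpy as np, cv2
from cell import ctrl
from scipy.spatial.transform import Rotation as R
def snap(n,f=None):
    s=ctrl.snapshot(n)
    if f: cv2.imwrite('pics/'+f,s['image'][:,:,::-1])
    return s
def ray(s,u,v):
    K=np.array([[s['fx'],0,s['cx']],[0,s['fy'],s['cy']],[0,0,1.]])
    x,y=((u-s['cx'])/s['fx'],(v-s['cy'])/s['fy'])
    a,b=x,y
    for _ in range(20):
        k=1+s['k1']*(a*a+b*b); a,b=x/k,y/k
    T=np.array(s['T']); return T[:3,3],T[:3,:3]@np.array([a,b,1])
def onz(s,u,v,z):
    o,d=ray(s,u,v); return o+d*(z-o[2])/d[2]
def proj(s,p):
    T=np.array(s['T']); c=T[:3,:3].T@(np.array(p)-T[:3,3]); a,b=c[:2]/c[2]; k=1+s['k1']*(a*a+b*b)
    return np.array([s['cx']+s['fx']*a*k, s['cy']+s['fy']*b*k])
def rows(p):  # shift in shares, tool axes, to world TCP p
    st=ctrl.observe(); M=R.from_euler('xyz',st['ee_rot']).as_matrix()
    return np.round(M.T@(np.array(p)-np.array(st['eef_pos']))/0.5,4)
E
python3 - <<'E'
from h import *
for n in('side','top'):
    s=snap(n,n+'0.png'); print(n,s['fx'],s['k1'],np.round(s['T'],3).tolist())
o=ctrl.observe(); print({k:np.round(v,3).tolist() for k,v in o.items()}, ctrl.tcp_to_tips)
E
```

```text
pics
side 411.22203955235426 -0.08683447575316723 [[0.919, -0.285, 0.272, 0.306], [-0.393, -0.668, 0.632, -0.596], [0.002, -0.688, -0.726, 0.778], [0.0, 0.0, 0.0, 1.0]]
top 423.7146549637914 -0.045307829371639574 [[0.08, -0.972, 0.221, 0.377], [-0.997, -0.078, 0.019, -0.042], [-0.001, -0.222, -0.975, 1.029], [0.0, 0.0, 0.0, 1.0]]
{'time_s': 0.1, 'joints': [-1.245, 0.418, -0.01, 1.614, 0.005, 1.111, -0.053], 'joint_velocities': [0.0, -0.001, 0.001, -0.002, -0.002, -0.001, -0.001], 'tau': [0.001, -85.256, 0.639, -42.67, -0.049, 0.016, 0.0], 'eef_pos': [0.225, 0.583, 0.23], 'ee_rot': [-3.14, 0.0, 2.774], 'contact_force': [1.149, 0.826, -0.107], 'moment': [-0.002, 0.024, -0.019], 'gripper_force': 0.0, 'gripper_width': 0.094} 0.025
```

View pics/top0.png

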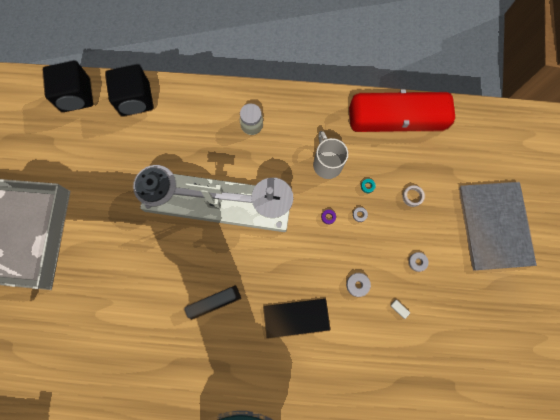

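View pics/side0.png

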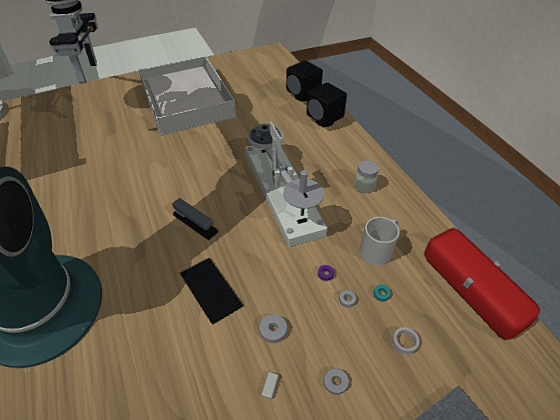

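```bash
cat > m.py <<'E'
from h import *
def blob(s,u,v,w=22,grey=True):
    im=s['image']; x0,y0=int(u)-w,int(v)-w; c=im[y0:y0+2*w,x0:x0+2*w]
    hsv=cv2.cvtColor(c,cv2.COLOR_RGB2HSV); m=((hsv[...,1]<70)&(hsv[...,2]>90)).astype(np.uint8)
    cs,_=cv2.findContours(m,cv2.RETR_EXTERNAL,cv2.CHAIN_APPROX_NONE)
    k=max(cs,key=cv2.contourArea); M=cv2.moments(k)
    return x0+M['m10']/M['m00'],y0+M['m01']/M['m00'],M['m00']
E
python3 - <<'E'
from m import *
t=snap('top');s=snap('side')
for n,h,a,b in(('300',.018,(359,285),(273,328)),('150',.014,(418,262),(336,381)),('75',.014,(360,214),(347,298)),('tape',.019,(413,196),(405,340))):
    for q,p in((t,a),(s,b)):
        u,v,A=blob(q,*p); print(n,round(u,1),round(v,1),A,np.round(onz(q,u,v,h/2),4))
z=lambda s,x,y,w,h,f:cv2.resize(s['image'][y:y+h,x:x+w,::-1],None,fx=f,fy=f,interpolation=cv2.INTER_CUBIC)
A=z(t,130,150,170,90,4.6)
B=cv2.hconcat([z(t,320,170,130,130,2.3),z(s,240,110,100,130,2.3),z(s,250,255,180,130,1.1*2.3/1.1)[:299,:240]])
A=A[:298]; B=B[:,:A.shape[1]]; 
H=np.zeros((600,800,3),np.uint8);H[:A.shape[0],:min(800,A.shape[1])]=A[:,:800];H[300:300+B.shape[0],:B.shape[1]]=B[:300,:800];cv2.imwrite('pics/c1.png',H)
E
```

```text
300 358.2 284.5 420.0 [ 0.447  -0.2421  0.009 ]
300 272.3 327.4 571.5 [ 0.4485 -0.2371  0.009 ]
150 418.3 261.5 259.5 [ 0.5132 -0.3863  0.007 ]
150 335.7 380.4 457.0 [ 0.5155 -0.3824  0.007 ]
75 360.0 214.1 152.0 [ 0.6195 -0.2405  0.007 ]
75 347.1 298.1 204.5 [ 0.6216 -0.2367  0.007 ]
tape 413.2 195.7 329.0 [ 0.6768 -0.3718  0.0095]
tape 405.2 340.5 570.0 [ 0.6794 -0.3693  0.0095]
```

View pics/c1.png

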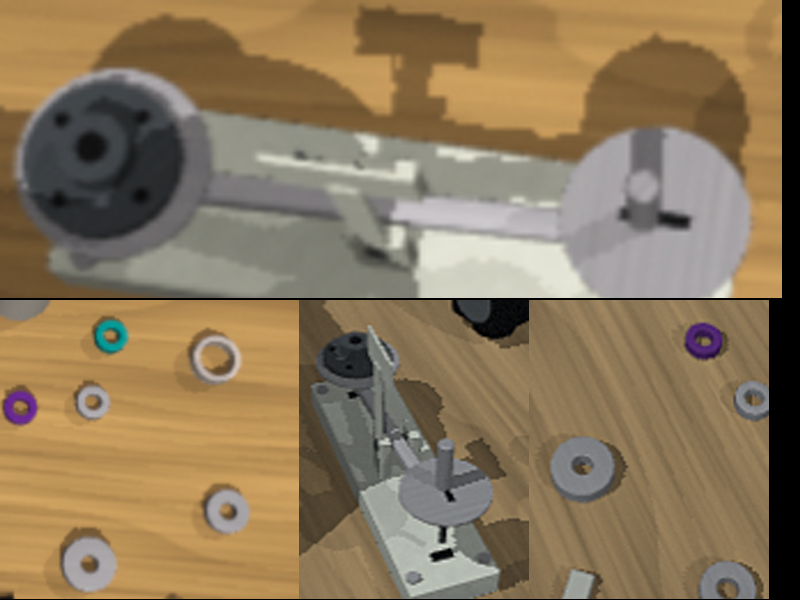

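```bash
cat >> m.py <<'E'
def tri(a,ua,b,ub):
    o1,d1=ray(a,*ua);o2,d2=ray(b,*ub);d1/=np.linalg.norm(d1);d2/=np.linalg.norm(d2)
    k=np.linalg.lstsq(np.stack([d1,-d2],1),o2-o1,rcond=None)[0]
    p,q=o1+k[0]*d1,o2+k[1]*d2
    return (p+q)/2,q-p
E
python3 - <<'E'
from m import *
t=snap('top');s=snap('side')
c=lambda x,y:(130+x/4.6,150+y/4.6)
tip=c(643,187);ts=(303.5,173.5)
print('tip z.186',onz(t,*tip,.186),onz(s,*ts,.186),tri(t,tip,s,ts))
pw=onz(t,*c(655,213),.130);pc=onz(t,*c(113,163),.088);print('pans',pw,pc,np.linalg.norm(pw-pc))
d=pc-pw;print('yaw of balance y axis from world y',np.degrees(np.arctan2(-d[0],d[1])))
a=onz(t,*c(618,215),.13);b=onz(t,*c(690,222),.13);print('slot',a,b)
# base corners side view
for p in ((299+0,0),):pass
o=ctrl.observe();M=R.from_euler('xyz',o['ee_rot']).as_matrix();print(M.round(3))
print(rows([.4478,-.2396,.15]))
E
```

```text
tip z.186 [ 0.61171281 -0.01819371  0.186     ] [ 0.61315423 -0.01901129  0.186     ] (array([ 0.61268188, -0.01835363,  0.18531821]), array([ 0.00144906, -0.00036932,  0.00039305]))
pans [ 0.61494153 -0.02336752  0.13      ] [0.6303025  0.25197789 0.088     ] 0.27895349111721457
yaw of balance y axis from world y -3.193106613381554
slot [ 0.61254708 -0.00585998  0.13      ] [ 0.61185674 -0.04034311  0.13      ]
[[-0.933  0.36  -0.   ]
 [ 0.36   0.933 -0.   ]
 [-0.    -0.    -1.   ]]
[-1.008  -1.3748  0.1611]
```

Crop: real weights are plain grey – 300 at top-view (359,285), 150 at (418,262), 75 at (360,214). The purple (328,216) and turquoise (368,185) rings are look-alikes by colour, and the thin wide-holed ring (413,196) is the tape. The spindle tip is at top-view (270,191), side-view (303.5,173.5). Heading for the 300.

```bash
python3 -m creep '[[-0.71,-0.97,0,0,0,1],[-0.71,-0.97,0,0,0,1],[-0.71,-0.97,0,0,0,1],[-0.71,-0.97,0,0,0,1],[-0.71,-0.97,0,0,0,1],[-0.71,-0.97,0,0,0,1],[-0.71,-0.97,0,0,0,1],[-0.71,-0.97,0,0,0,1],[-0.71,-0.97,0,0,0,1],[-0.71,-0.97,0,0,0,1],[-0.71,-0.97,0,0,0,1],[-0.71,-0.97,0,0,0,1],[-0.71,-0.97,0,0,0,1]]' 94 || true
python3 -m creep '[[-0.71,-0.97,0,0,0,1],[-0.71,-0.97,0,0,0,1],[-0.71,-0.97,0,0,0,1],[-0.71,-0.97,0,0,0,1],[-0.71,-0.97,0,0,0,1],[-0.71,-0.97,0,0,0,1],[-0.71,-0.97,0,0,0,1],[-0.71,-0.97,0,0,0,1],[-0.71,-0.97,0,0,0,1],[-0.71,-0.97,0,0,0,1],[-0.71,-0.97,0,0,0,1],[-0.71,-0.97,0,0,0,1]]' 94
python3 -c "
from h import *
print(ctrl.observe()['eef_pos'],ctrl.observe()['ee_rot'],rows([.4478,-.2396,.10]))"
```

```text
time_s: 1.5
eef_pos: [0.3814, 0.002, 0.2308]
ee_rot: [3.14, 0.0, 2.25]
contact_force: [1.2, 0.6, -0.5]
gripper_width: 0.0938
gripper_force: 0.0
[0.38139139 0.00196211 0.23081732] [3.14029095e+00 2.00922365e-05 2.25031021e+00] [-0.4593 -0.2006  0.2614]invalid input
```

```bash
python3 -m creep '[[-0.46,-0.2,0.26,0,0,1],[-0.46,-0.2,0.26,0,0,1],[-0.46,-0.2,0.26,0,0,1],[-0.46,-0.2,0.26,0,0,1],[-0.46,-0.2,0.26,0,0,1],[-0.46,-0.2,0.26,0,0,1],[-0.46,-0.2,0.26,0,0,1]]' 75
python3 -c "
from h import *
snap('side','s1.png')
print(ctrl.observe()['eef_pos'],ctrl.observe()['ee_rot'],rows([.4478,-.2396,.028]))"
```

```text
time_s: 2.2
eef_pos: [0.4471, -0.2414, 0.0987]
ee_rot: [-3.139, 0.001, 1.722]
contact_force: [-0.3, 1.1, 0.7]
gripper_width: 0.0752
gripper_force: 0.0
[ 0.44718228 -0.23950016  0.09949291] [-3.13925089e+00  3.80762387e-04  1.72358177e+00] [-0.0003  0.0015  0.143 ]
```

View pics/s1.png

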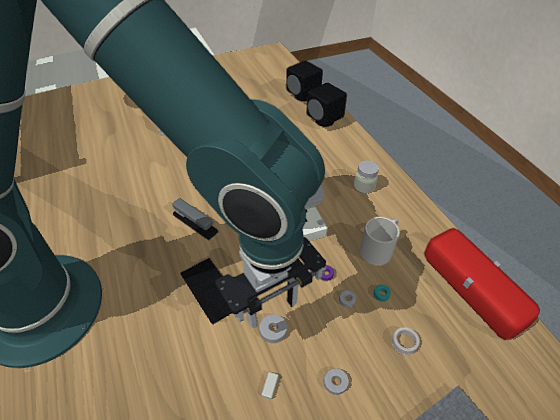

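```bash
python3 -m creep '[[0,0,0.07,0,0,0.28],[0,0,0.12,0,0,0.4],[0,0,0.14,0,0,0.4],[0,0,0.142,0,0,0.4],[0,0,0.142,0,0,0.4]]' 75
python3 -m creep '[[0,0,0,0,0,0],[0,0,0,0,0,0],[0,0,0,0,0,0],[0,0,0,0,0,0],[0,0,0,0,0,0],[0,0,0,0,0,0]]' 40 30
```

```text
time_s: 2.75
eef_pos: [0.4486, -0.2376, 0.0305]
ee_rot: [3.14, 0.0, 1.519]
contact_force: [-0.1, -0.3, -0.4]
gripper_width: 0.0755
gripper_force: 0.0
time_s: 3.35
eef_pos: [0.4484, -0.2378, 0.0301]
ee_rot: [3.141, -0.0, 1.517]
contact_force: [-1.5, 2.0, 9.9]
gripper_width: 0.0543
gripper_force: 29.9
```

```bash
python3 -m creep '[[0,0,-0.02,0,0,0],[0,0,-0.1,0,0,0],[0,0,-0.2,0,0,0],[0,0,-0.3,0,0,0],[0,0,-0.4,0,0,0],[0,0,-0.4,0,0,0],[0,0,-0.4,0,0,0]]' 40 30
python3 -c "
from h import *
s=snap('side')
cv2.imwrite('pics/c2.png',cv2.resize(s['image'][150:350,150:400,::-1],None,fx=3,fy=3,interpolation=cv2.INTER_CUBIC))
print(ctrl.observe()['gripper_width'],rows([.6127,-.0184,.233]))"
```

```text
time_s: 4.05
eef_pos: [0.4481, -0.2374, 0.2302]
ee_rot: [3.14, -0.001, 1.518]
contact_force: [-0.7, -0.1, -4.0]
gripper_width: 0.0543
gripper_force: 29.9
0.05437589637180207 [ 0.4546  0.3064 -0.0077]
```

View pics/c2.png

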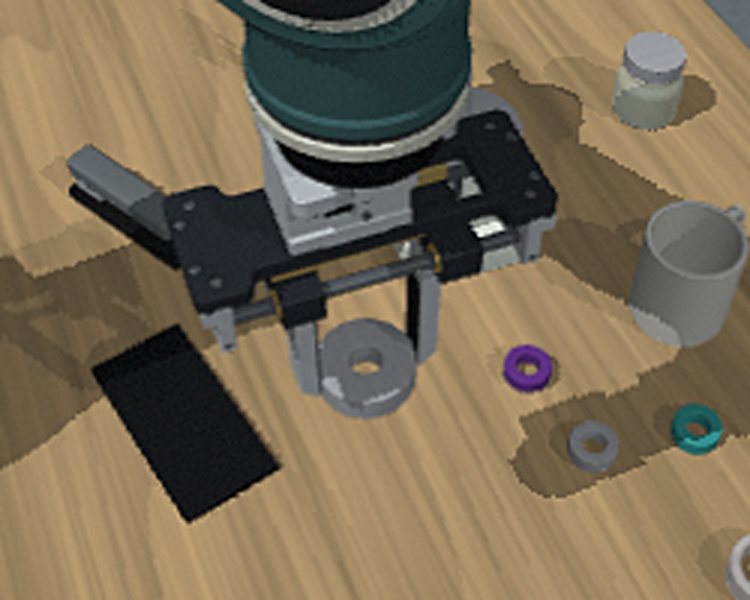

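The side crop (origin 150,150, ×3) shows the 300 gripped flat with its hole centre at crop (367,361), which is side pixel (272.3,270.3).

```bash
python3 -c "
from h import *
s=ctrl.snapshot('side')
o=ctrl.observe();e=o['eef_pos'];h=onz(s,272.3,270.3,e[2]-.030+.018);print('hole',h,'off',h-e)
tip=onz(s,303.5,173.5,.186);off=h-e
for t in(tip,[.6127,-.0184,.186]): print(t,np.array(t)[:2]-off[:2])
T=np.array(tip)-off;T[2]=.233;print(rows(T))
"
```

```text
hole [ 0.44888375 -0.24047819  0.21650624] off [ 0.00149778 -0.00321897 -0.012     ]
[ 0.61315423 -0.01901129  0.186     ] [ 0.61165645 -0.01579232]
[0.6127, -0.0184, 0.186] [ 0.61120222 -0.01518103]
[ 0.4599  0.3044 -0.0092]
```

```bash
python3 -m creep '[[0.08,0.05,-0.012,0,0,0],[0.16,0.106,-0.012,0,0,0],[0.24,0.16,-0.012,0,0,0],[0.32,0.21,-0.012,0,0,0],[0.4,0.265,-0.012,0,0,0],[0.445,0.295,-0.012,0,0,0],[0.46,0.304,-0.012,0,0,0],[0.46,0.304,-0.012,0,0,0],[0.46,0.304,-0.012,0,0,0]]' 40 30
python3 -c "
from h import *
s=snap('side')
cv2.imwrite('pics/c3.png',cv2.resize(s['image'][80:280,200:400,::-1],None,fx=3,fy=3,interpolation=cv2.INTER_CUBIC))
print(ctrl.observe()['eef_pos'],ctrl.observe()['contact_force'],rows([.6117,-.0158,.218]))"
```

```text
time_s: 5.05
eef_pos: [0.6112, -0.0178, 0.2347]
ee_rot: [-3.14, 0.001, 1.515]
contact_force: [-0.3, 0.1, -2.6]
gripper_width: 0.0544
gripper_force: 29.9
[ 0.61128796 -0.01797105  0.23507323] [-0.21792488  0.50158248 -2.81337533] [0.0044 0.0006 0.0341]
```

View pics/c3.png

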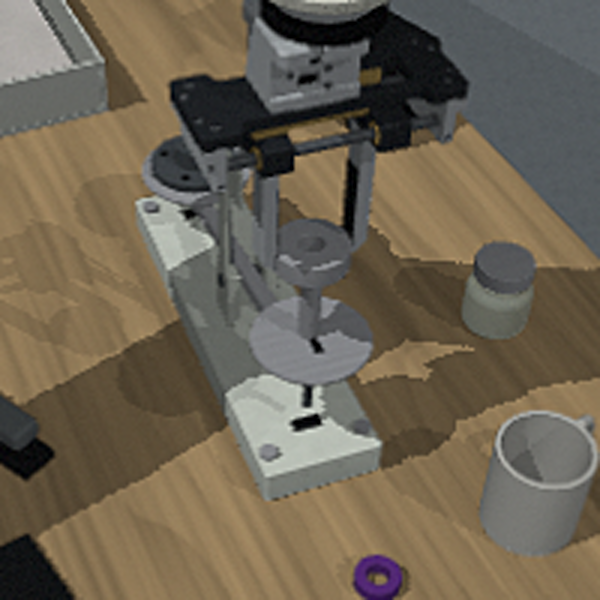

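Hole now at side pixel (304,161), spindle directly below at column ~303. Checking the difference numerically.

```bash
python3 -c "
from h import *
s=ctrl.snapshot('side')
e=ctrl.observe()['eef_pos']
for dz in(.012,.010):
  print(onz(s,304,161,e[2]-dz)-onz(s,303.5,173.5,.186))
print(e)"
```

```text
[-0.00183569 -0.00221305  0.03734192]
[-0.00293843 -0.00428587  0.03934192]
[ 0.61140827 -0.01785893  0.23534192]
```

```bash
python3 -m creep '[[0.0045,0.0015,0.015,0,0,0],[0.0045,0.0015,0.03,0,0,0],[0.0045,0.0015,0.036,0,0,0],[0.0045,0.0015,0.04,0,0,0],[0.0045,0.0015,0.04,0,0,0]]' 40 30
python3 -m creep '[[0,0,0.004,0,0,0],[0,0,0.008,0,0,0],[0,0,0.008,0,0,0]]' 40 30;python3 -c "
from h import *
print(ctrl.observe()['eef_pos'],ctrl.observe()['contact_force'],ctrl.observe()['moment'])"
```

```text
time_s: 5.65
eef_pos: [0.613, -0.0141, 0.2153]
ee_rot: [3.142, 0.0, 1.517]
contact_force: [0.4, 0.1, -2.1]
gripper_width: 0.0544
gripper_force: 29.9
time_s: 5.95
eef_pos: [0.6132, -0.0143, 0.2115]
ee_rot: [3.141, 0.0, 1.517]
contact_force: [1.0, -0.8, 0.4]
gripper_width: 0.0544
gripper_force: 29.9
[ 0.61322537 -0.01425466  0.211504  ] [ 0.99495085 -0.76681663  0.44046438] [-0.32467119 -0.48595272 -0.01487132]
```

```bash
cat > f.py <<'E'
from h import *
o=ctrl.observe();print(np.round(o['eef_pos'],4),np.round(o['contact_force'],2),np.round(o['moment'],3))
E
python3 -m creep '[[-0.0015,0,0,0,0,0],[-0.0015,0,0,0,0,0]]' >/dev/null; python3 f.py
python3 -m creep '[[-0.0015,0,0,0,0,0],[-0.0015,0,0,0,0,0]]' >/dev/null; python3 f.py
python3 -m creep '[[-0.0015,0,0,0,0,0],[-0.0015,0,0,0,0,0]]' >/dev/null; python3 f.py
```

```text
[ 0.6132 -0.0146  0.2116] [3.13 1.58 0.19] [ 0.142 -0.538  0.053]
[ 0.6131 -0.0151  0.2115] [ 3.44  3.29 -1.02] [ 0.783 -0.706 -0.046]
[ 0.613  -0.0158  0.2115] [ 2.83  3.94 -0.91] [ 1.041 -0.769  0.028]
```

```bash

python3 -m creep '[[0.0025,0.002,0,0,0,0],[0.0025,0.002,0,0,0,0]]' >/dev/null; python3 f.py
python3 -m creep '[[0,0,0.005,0,0,0],[0,0,0.01,0,0,0],[0,0,0.01,0,0,0]]' >/dev/null; python3 f.py
```

```text
[ 0.6138 -0.0152  0.2114] [ 0.16  0.9  -0.65] [ 0.326 -0.205 -0.004]
[ 0.6138 -0.0154  0.2061] [ 0.74 -0.02  0.15] [-0.054 -0.304  0.006]
```

```bash
cat > pan.py <<'E'
from h import *
def edge(im,c):
    g=im[180:230,c-1:c+2].astype(float).mean(1); sat=g.max(1)-g.min(1)
    return ' '.join(f'{x:.0f}' for x in g.mean(1)[14:40])
print('0  ',edge(cv2.imread('pics/side0.png'),316)); print('now',edge(ctrl.snapshot('side')['image'],316))
E
python3 pan.py
```

```text
0   132 131 132 134 127 131 137 131 130 134 118 74 70 83 92 99 112 113 117 118 117 116 114 115 116 116
now 88 85 84 107 140 137 136 132 135 139 133 133 137 121 77 100 115 116 121 120 120 118 118 118 118 120
```

```bash

python3 -m creep '[[0.001,0.001,-0.006,0,0,0],[0.001,0.003,-0.006,0,0,0]]' >/dev/null; python3 f.py
python3 -m creep '[[0,0.001,0,0,0,0],[0,0.001,0,0,0,0]]' >/dev/null; python3 f.py
python3 pan.py
```

```text
[ 0.6155 -0.0145  0.2097] [-0.36  1.29 -2.44] [ 0.046  0.162 -0.06 ]
[ 0.6159 -0.0146  0.2093] [-0.99  1.05 -2.12] [0.215 0.207 0.055]
0   132 131 132 134 127 131 137 131 130 134 118 74 70 83 92 99 112 113 117 118 117 116 114 115 116 116
now 86 141 136 136 131 135 139 133 131 137 121 76 70 85 94 104 114 118 120 121 119 117 118 118 118 119
```

```bash

python3 -m creep '[[0.0005,-0.001,0.01,0,0,0],[0.0005,-0.001,0.02,0,0,0],[0.0005,-0.001,0.025,0,0,0]]' >/dev/null; python3 f.py
python3 -m creep '[[0,0,0.015,0,0,0],[0,0,0.03,0,0,0],[0,0,0.04,0,0,0],[0,0,0.05,0,0,0],[0,0,0.05,0,0,0]]' >/dev/null; python3 f.py; python3 pan.py
```

```text
[ 0.6152 -0.0144  0.1962] [ 0.64  0.42 -2.78] [0.069 0.057 0.032]
[ 0.6152 -0.0145  0.1712] [ 0.04  0.82 -2.89] [0.038 0.104 0.014]
0   132 131 132 134 127 131 137 131 130 134 118 74 70 83 92 99 112 113 117 118 117 116 114 115 116 116
now 87 83 99 144 133 136 139 136 133 138 123 77 71 86 96 104 114 118 121 122 120 119 118 118 118 121
```

```bash

python3 -m creep '[[0,0,0.01,0,0,0],[0,0,0.017,0,0,0],[0,0,0.021,0,0,0],[0,0,0.021,0,0,0]]' >/dev/null; python3 f.py
python3 -m creep '[[0,0,0,0,0,0],[0,0,0,0,0,0],[0,0,0,0,0,0],[0,0,0,0,0,0]]' 70; python3 f.py; python3 pan.py
```

```text
[ 0.6153 -0.0145  0.1611] [-0.07  0.11 -3.49] [0.081 0.113 0.017]
time_s: 9.2
eef_pos: [0.6156, -0.0145, 0.1617]
ee_rot: [3.141, 0.0, 1.517]
contact_force: [1.3, 0.3, 0.6]
gripper_width: 0.0699
gripper_force: 0.0
[ 0.6156 -0.0145  0.1617] [1.26 0.34 0.61] [-0.05   0.059  0.022]
0   132 131 132 134 127 131 137 131 130 134 118 74 70 83 92 99 112 113 117 118 117 116 114 115 116 116
now 85 86 87 138 142 134 135 140 139 133 137 136 94 73 96 105 115 118 122 123 120 119 119 119 119 122
```

```bash

python3 -m creep '[[0,0,-0.08,0,0,0],[0,0,-0.16,0,0,0],[0,0,-0.2,0,0,0],[-0.06,0,-0.2,0,0,0],[-0.15,0,-0.2,0,0,0],[-0.24,0,-0.2,0,0,0],[-0.34,0,-0.2,0,0,0],[-0.44,0,-0.2,0,0,0],[-0.45,0,-0.2,0,0,0],[-0.45,0,-0.2,0,0,0],[-0.45,0,-0.2,0,0,0]]' 70
python3 - <<'E'
from h import *
s=snap('side');t=snap('top')
z=lambda s,x,y,w,h,f:cv2.resize(s['image'][y:y+h,x:x+w,::-1],None,fx=f,fy=f,interpolation=cv2.INTER_CUBIC)
cv2.imwrite('pics/c4.png',cv2.hconcat([z(s,240,110,100,140,4),z(t,190,150,100,140,4)]))
E
```

```text
time_s: 10.35
eef_pos: [0.6039, -0.2379, 0.2613]
ee_rot: [-3.141, -0.001, 1.518]
contact_force: [0.4, 0.7, -0.4]
gripper_width: 0.0698
gripper_force: 0.0
```

View pics/c4.png

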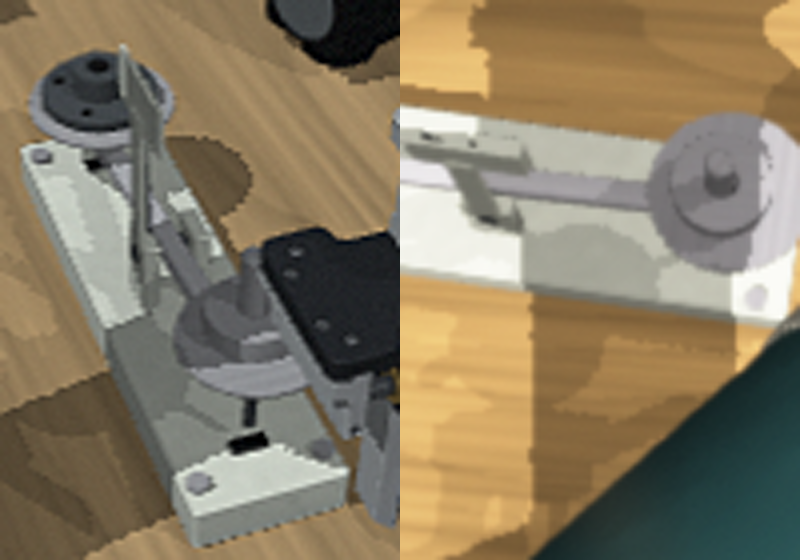

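```bash
python3 - <<'E'
from h import *
s=ctrl.snapshot('side');t=ctrl.snapshot('top')
y=np.array([.056,.998,0]);sl=np.array([.612,-.022,0]);mid=sl+.14*y
for th in(.15,.12,.1,.075,.05):
    pf=sl+[0,0,.109+.14*np.sin(th)]-.046*y
    tp=mid+y*.13*np.sin(th)+[0,0,.075+.13*np.cos(th)]
    cp=mid+y*.14+y*.05+[0,0,.105-.14*np.sin(th)]
    print(th,'panedge',proj(s,pf).round(2),'ptr side',proj(s,tp).round(2),'ptr top',proj(t,tp).round(2))
a=cv2.imread('pics/side0.png')[:,:,::-1]; b=s['image']
def edge(im,c):
    g=im[195:215,c-1:c+2].astype(float).mean((1,2)); d=np.diff(g);i=d[:17].argmin()
    w=d[max(0,i-1):i+2];return 195+max(0,i-1)+.5+(w*np.arange(len(w))).sum()/w.sum(), d[i]
for c in range(292,316,3): print(c,edge(a,c),edge(b,c))
A=cv2.cvtColor(np.ascontiguousarray(a),cv2.COLOR_RGB2GRAY);B=cv2.cvtColor(b,cv2.COLOR_RGB2GRAY)
def mt(A,B,x,y,w,h):
    f=8;P=cv2.resize(A[y:y+h,x:x+w],None,fx=f,fy=f,interpolation=3);Q=cv2.resize(B[y-8:y+h+8,x-8:x+w+8],None,fx=f,fy=f,interpolation=3)
    r=cv2.matchTemplate(Q,P,cv2.TM_CCOEFF_NORMED);_,v,_,l=cv2.minMaxLoc(r);return l[0]/f-8,l[1]/f-8,v
print('casting',mt(A,B,247,122,25,25),'ptr',mt(A,B,269,121,6,12),'spindle',mt(A,B,298,167,11,12))
a2=cv2.imread('pics/top0.png');T0=cv2.cvtColor(a2,cv2.COLOR_BGR2GRAY);T1=cv2.cvtColor(t['image'],cv2.COLOR_RGB2GRAY)
print('top casting',mt(T0,T1,132,165,42,40),mt(T0,T1,140,170,28,30))
for th in(.15,.1,.05):
  c=mid+y*.14+[0,0,.105+.02-.14*np.sin(th)];print(th,proj(s,c),proj(t,c))
E
```

```text
0.15 panedge [310.54 207.32] ptr side [278.08 126.04] ptr top [194.18 178.14]
0.12 panedge [310.42 208.63] ptr side [278.64 126.77] ptr top [195.99 178.31]
0.1 panedge [310.35 209.51] ptr side [279.02 127.28] ptr top [197.21 178.43]
0.075 panedge [310.25 210.59] ptr side [279.49 127.96] ptr top [198.75 178.6 ]
0.05 panedge [310.16 211.68] ptr side [279.97 128.66] ptr top [200.3  178.77]
292 (np.float64(203.0301204819277), np.float64(-15.111111111111114)) (np.float64(204.97868852459015), np.float64(-29.1111111111111))
295 (np.float64(207.34883720930233), np.float64(-19.888888888888886)) (np.float64(206.7313725490196), np.float64(-25.777777777777786))
298 (np.float64(208.5414364640884), np.float64(-24.777777777777786)) (np.float64(206.84241245136187), np.float64(-35.55555555555557))
301 (np.float64(206.77393617021278), np.float64(-39.222222222222214)) (np.float64(208.49431009957326), np.float64(-59.22222222222223))
304 (np.float64(207.13636363636363), np.float64(-35.22222222222223)) (np.float64(208.80757575757576), np.float64(-58.111111111111114))
307 (np.float64(221.46666666666664), np.float64(-24.999999999999986)) (np.float64(206.4), np.float64(-41.66666666666667))
310 (np.float64(205.72033898305085), np.float64(-45.333333333333314)) (np.float64(207.2665505226481), np.float64(-44.66666666666666))
313 (np.float64(205.4965156794425), np.float64(-35.111111111111114)) (np.float64(206.87883008356545), np.float64(-34.77777777777777))
casting (0.0, -1.0, 0.8339678049087524) ptr (-1.0, -2.0, 0.6718372702598572) spindle (-4.0, -8.0, 0.5732874274253845)
top casting (-1.0, -1.0, 0.8558683395385742) (-1.0, -1.0, 0.8155033588409424)
0.15 [262.86440822 131.43819918] [150.14850195 184.37244998]
0.1 [262.80324949 129.35582449] [149.29266375 183.50236525]
0.05 [262.7413121  127.24488057] [148.42043464 182.61553947]
```

```bash
python3 - <<'E'
from h import *
S=[ctrl.snapshot('side') for _ in range(4)];T=[ctrl.snapshot('top') for _ in range(4)]
gm=lambda L:np.mean([cv2.cvtColor(l['image'],cv2.COLOR_RGB2GRAY) for l in L],0).astype(np.float32)
S1,T1=gm(S),gm(T);S0=cv2.imread('pics/side0.png',0).astype(np.float32);T0=cv2.imread('pics/top0.png',0).astype(np.float32)
def ecc(A,B,x,y,w,h,mask=None):
    W=np.eye(2,3,dtype=np.float32)
    try: cc,W=cv2.findTransformECC(A[y:y+h,x:x+w],B[y:y+h,x:x+w],W,cv2.MOTION_TRANSLATION,(3,300,1e-5),None,3)
    except Exception as e: return 'x'
    return W[:,2].round(2),round(cc,3)
print('side cast',ecc(S0,S1,249,123,22,14),ecc(S0,S1,246,120,24,22))
print('top cast',ecc(T0,T1,140,170,28,30),ecc(T0,T1,135,166,38,38))
print('ref side base',ecc(S0,S1,282,225,45,20),'ref top',ecc(T0,T1,340,130,100,60))
z=lambda I,x,y,w,h,f:cv2.resize(I[y:y+h,x:x+w],None,fx=f,fy=f,interpolation=cv2.INTER_CUBIC)
cv2.imwrite('pics/c5.png',np.vstack([np.hstack([z(T0,185,165,45,35,8),z(T1,185,165,45,35,8)]),np.hstack([z(S0,255,110,45,35,8),z(S1,255,110,45,35,8)])]))
E
```

```text
side cast (array([ 0.4 , -1.09], dtype=float32), 0.748) (array([ 0.36, -1.72], dtype=float32), 0.854)
top cast (array([-0.61, -1.13], dtype=float32), 0.755) (array([-1.01, -1.38], dtype=float32), 0.826)
ref side base (array([0.32, 0.19], dtype=float32), 0.93) ref top (array([ -7.99, -14.43], dtype=float32), 0.268)[ WARN:0@3.138] global loadsave.cpp:1063 imwrite_ Unsupported depth image for selected encoder is fallbacked to CV_8U.
```

View pics/c5.png

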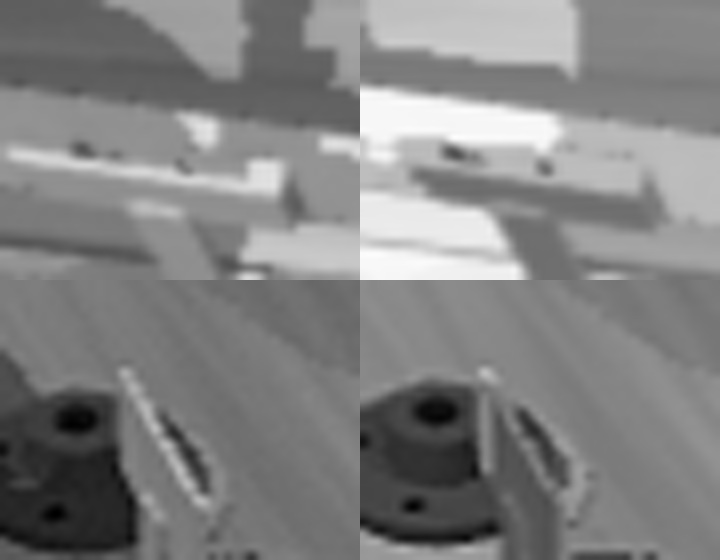

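The balance crops put the casting at about 415–425 g (the hub rose ~1 px and the pan dropped ~1.6 px). So the 150 is the next weight, for 450 g in total.

```bash
python3 -m creep '[[-0.08,-0.04,0.02,0,0,0],[-0.16,-0.08,0.08,0,0,0],[-0.24,-0.12,0.16,0,0,0],[-0.3,-0.16,0.24,0,0,0],[-0.305,-0.162,0.3,0,0,0],[-0.305,-0.162,0.32,0,0,0],[-0.305,-0.162,0.32,0,0,0]]' 65
python3 -c "
from h import *
s=snap('side','s6.png')
print(rows([.515,-.386,.0295]))"
```

```text
time_s: 11.65
eef_pos: [0.5142, -0.3865, 0.1006]
ee_rot: [-3.14, -0.001, 1.517]
contact_force: [0.3, -0.1, 1.2]
gripper_width: 0.0649
gripper_force: 0.0
[ 0.001  -0.0007  0.1454]
```

View pics/s6.png

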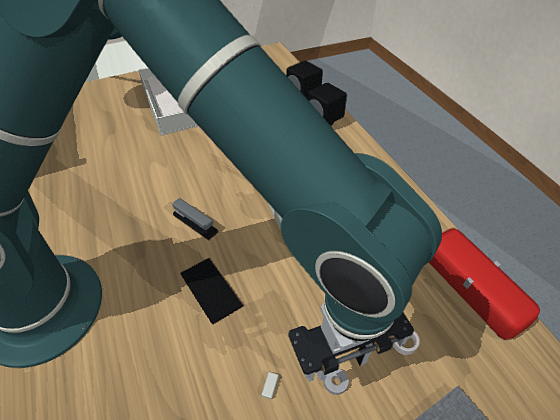

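```bash
python3 -m creep '[[0,0,0.07,0,0,0],[0,0,0.12,0,0,0],[0,0,0.14,0,0,0],[0,0,0.143,0,0,0],[0,0,0.143,0,0,0]]' 65 >/dev/null
python3 f.py
python3 -m creep '[[0,0,0,0,0,0],[0,0,0,0,0,0],[0,0,0,0,0,0],[0,0,0,0,0,0],[0,0,0,0,0,0],[0,0,0,0,0,0]]' 30 30
python3 -m creep '[[0,0,-0.02,0,0,0],[0,0,-0.1,0,0,0],[0,0,-0.2,0,0,0],[0,0,-0.3,0,0,0],[0,0,-0.4,0,0,0],[0,0,-0.41,0,0,0],[0,0,-0.41,0,0,0]]' 
python3 -c "
from m import *
s=ctrl.snapshot('side');cv2.imwrite('pics/tmp.png',s['image'][:,:,::-1])
e=ctrl.observe()['eef_pos'];print(e, proj(s,e-np.array([0,0,.016])))
print(rows([.6152,-.0184,.235]))"
```

```text
[ 0.5154 -0.3873  0.0317] [-0.05  0.18  0.78] [-0.055  0.121  0.   ]
time_s: 12.8
eef_pos: [0.5147, -0.3872, 0.0307]
ee_rot: [3.141, 0.0, 1.517]
contact_force: [-0.1, 1.8, 7.8]
gripper_width: 0.0444
gripper_force: 29.9
time_s: 13.5
eef_pos: [0.5146, -0.3873, 0.2365]
ee_rot: [3.139, 0.001, 1.517]
contact_force: [-0.3, 0.4, -2.9]
gripper_width: 0.0446
gripper_force: 29.9
[ 0.51428494 -0.38670987  0.23482791] [352.10872566 331.0702287 ]
[ 7.464e-01  1.622e-01 -1.000e-04]
```

```bash
python3 -m creep '[[0.08,0.017,0,0,0,0],[0.17,0.037,0,0,0,0],[0.26,0.057,0,0,0,0],[0.35,0.077,0,0,0,0],[0.44,0.096,0,0,0,0],[0.53,0.115,0,0,0,0],[0.62,0.135,0,0,0,0],[0.7,0.152,0.01,0,0,0],[0.738,0.16,0.02,0,0,0],[0.746,0.162,0.022,0,0,0],[0.746,0.162,0.022,0,0,0],[0.746,0.162,0.022,0,0,0]]'
python3 -c "
from h import *
s=snap('side')
cv2.imwrite('pics/c7.png',cv2.resize(s['image'][130:220,260:350,::-1],None,fx=6,fy=6,interpolation=cv2.INTER_CUBIC))
print(rows([.6152,-.0184,.214]))";python3 f.py
```

```text
time_s: 14.75
eef_pos: [0.6148, -0.0209, 0.2237]
ee_rot: [-3.141, 0.001, 1.515]
contact_force: [0.8, -0.6, -1.0]
gripper_width: 0.0444
gripper_force: 29.9
[0.005  0.0004 0.0199]
[ 0.6149 -0.0209  0.224 ] [ 0.02 -0.22 -1.27] [-0.042  0.083  0.022]
```

View pics/c7.png

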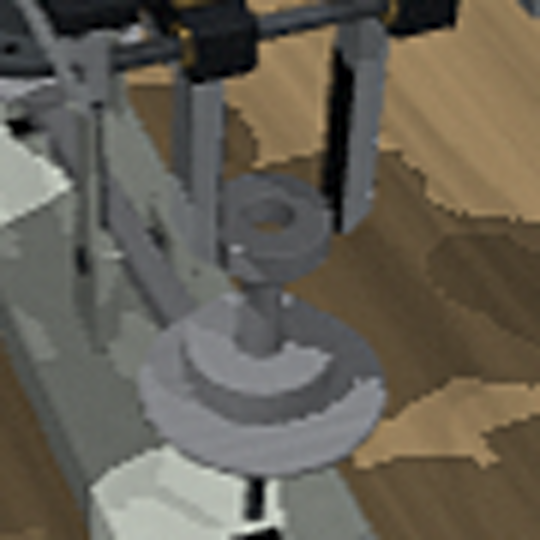

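The 150's hole is at side pixel (305.5,165.5), slightly right of the spindle. I'll use the 300's seated pose as the reference.

```bash
python3 -c "
from h import *
s=ctrl.snapshot('side')
tgt=onz(s,304,161,.2233)+[.0038,.0034,0]
e=ctrl.observe()['eef_pos'];h=onz(s,305.5,165.5,e[2]-.016)
print(tgt,h,e,tgt-h,(e+tgt-h))
print(rows([.6152,e[1]+(tgt-h)[1],.214]))"
```

```text
[ 0.61514165 -0.0177809   0.2233    ] [ 0.61635884 -0.01966956  0.20805878] [ 0.6149456  -0.02064968  0.22405878] [-0.00121719  0.00188866  0.01524122] [ 0.61372841 -0.01876102  0.2393    ]
[0.0038 0.0003 0.0201]
```

```bash
python3 -m creep '[[0.0035,0.0005,0.006,0,0,0],[0.0035,0.0005,0.012,0,0,0],[0.0035,0.0005,0.02,0,0,0],[0.0035,0.0005,0.02,0,0,0]]' >/dev/null;python3 f.py
python3 -m creep '[[0,0,0.005,0,0,0],[0,0,0.01,0,0,0],[0,0,0.01,0,0,0]]' >/dev/null;python3 f.py;python3 f.py;python3 pan.py
```

```text
[ 0.6153 -0.0172  0.2133] [-0.26 -0.51 -0.88] [-0.076  0.088  0.034]
[ 0.6155 -0.0172  0.2086] [ 0.79 -0.31 -1.17] [-0.078  0.031 -0.035]
[ 0.6155 -0.0172  0.2086] [ 0.79 -0.31 -1.17] [-0.078  0.031 -0.035]
0   132 131 132 134 127 131 137 131 130 134 118 74 70 83 92 99 112 113 117 118 117 116 114 115 116 116
now 84 83 84 84 118 136 135 131 138 139 131 132 136 115 77 101 114 118 121 121 119 117 119 118 118 119
```

```bash
python3 -m creep '[[0,0,0.006,0,0,0],[0,0,0.012,0,0,0],[0,0,0.016,0,0,0],[0,0,0.016,0,0,0]]' >/dev/null;python3 f.py;python3 pan.py
```

```text
[ 0.6155 -0.0173  0.2006] [-0.71 -0.7  -0.76] [-0.472  0.112  0.04 ]
0   132 131 132 134 127 131 137 131 130 134 118 74 70 83 92 99 112 113 117 118 117 116 114 115 116 116
now 83 85 86 84 83 86 98 118 141 133 134 140 136 132 136 130 95 105 122 121 120 118 119 119 118 120
```

```bash
python3 -m creep '[[-0.002,0,-0.004,0,0,0],[-0.002,0,-0.004,0,0,0],[-0.002,0,-0.004,0,0,0]]' >/dev/null;python3 f.py;python3 pan.py|tail -1
python3 -m creep '[[-0.0015,0,0,0,0,0],[-0.0015,0,0,0,0,0],[-0.0015,0,0,0,0,0]]' >/dev/null;python3 f.py;python3 pan.py|tail -1
```

```text
[ 0.6156 -0.0182  0.2031] [-0.29 -0.31 -0.86] [-0.214  0.09   0.04 ]
now 83 85 86 84 84 98 117 140 132 134 140 136 132 137 131 95 102 117 122 121 120 118 118 117 119 120
[ 0.6155 -0.0189  0.2029] [-0.43 -0.05 -1.64] [-0.078  0.072 -0.024]
now 86 84 85 85 118 141 133 134 139 136 132 136 134 95 79 104 116 116 121 121 118 119 117 118 118 119
```

```bash
python3 -m creep '[[0,0,0.01,0,0,0],[0,0,0.02,0,0,0],[0,0,0.03,0,0,0],[0,0,0.04,0,0,0],[0,0,0.05,0,0,0],[0,0,0.05,0,0,0]]' >/dev/null;python3 f.py;python3 pan.py|tail -1
python3 -m creep '[[0,0,0.008,0,0,0],[0,0,0.016,0,0,0],[0,0,0.024,0,0,0],[0,0,0.032,0,0,0],[0,0,0.038,0,0,0],[0,0,0.038,0,0,0],[0,0,0.038,0,0,0]]' >/dev/null;python3 f.py;python3 pan.py|tail -1
```

```text
[ 0.6152 -0.0189  0.1771] [-0.98  0.12 -1.58] [-0.096  0.045 -0.014]
now 87 87 85 87 121 135 137 141 135 133 137 130 90 72 96 104 114 117 122 121 119 119 118 119 120 120
[ 0.6154 -0.0191  0.159 ] [-0.17 -1.37  0.62] [-0.569  0.212  0.016]
now 86 87 87 87 87 86 86 87 86 122 140 134 141 140 134 137 135 105 110 124 121 120 119 120 120 122
```

```bash
python3 -m creep '[[0,0,0,0,0,0],[0,0,0,0,0,0],[0,0,0,0,0,0],[0,0,0,0,0,0],[0,0,0,0,0,0]]' 70|tail -2;python3 f.py;python3 pan.py|tail -1
python3 -m creep '[[0,0,-0.06,0,0,0],[0,0,-0.14,0,0,0],[0,0,-0.22,0,0,0],[0,0,-0.25,0,0,0],[-0.08,0,-0.25,0,0,0],[-0.16,0,-0.25,0,0,0],[-0.25,0,-0.25,0,0,0],[-0.34,-0.08,-0.25,0,0,0],[-0.42,-0.16,-0.25,0,0,0],[-0.45,-0.24,-0.25,0,0,0],[-0.45,-0.3,-0.25,0,0,0],[-0.45,-0.3,-0.25,0,0,0]]' 70
python3 pan.py|tail -1
python3 - <<'E'
from h import *
s=snap('side');t=snap('top')
z=lambda s,x,y,w,h,f:cv2.resize(s['image'][y:y+h,x:x+w,::-1],None,fx=f,fy=f,interpolation=cv2.INTER_CUBIC)
cv2.imwrite('pics/c8.png',cv2.hconcat([z(s,245,105,90,120,4.4),z(t,185,150,90,120,4.4)]))
E
```

```text
gripper_width: 0.0701
gripper_force: 0.0
[ 0.6155 -0.0189  0.159 ] [ 0.3   0.09 -0.5 ] [-0.035  0.072 -0.028]
now 85 90 88 87 88 87 88 86 86 87 122 142 135 139 142 133 135 138 123 99 121 120 120 119 120 121
time_s: 19.9
eef_pos: [0.4496, -0.237, 0.2839]
ee_rot: [3.141, -0.002, 1.513]
contact_force: [2.3, 0.7, -0.0]
gripper_width: 0.0699
gripper_force: 0.0
now 21 66 106 82 68 51 26 24 23 23 24 31 29 22 22 23 23 22 23 15 33 124 140 133 134 135
```

View pics/c8.png

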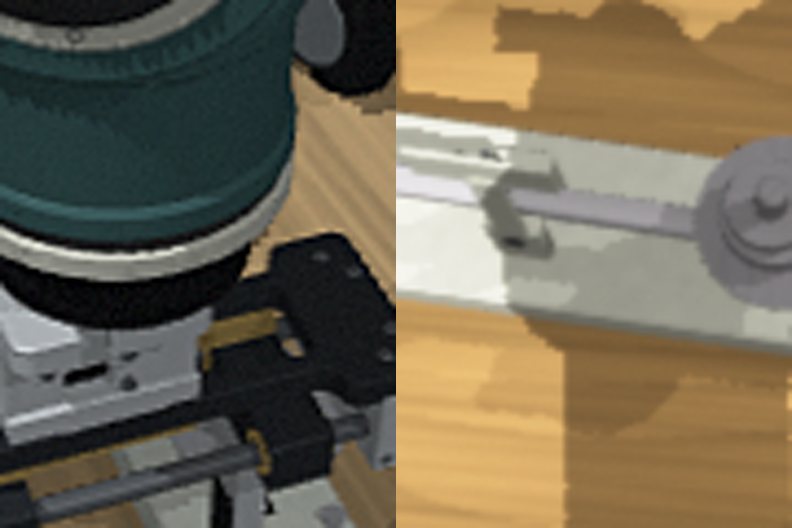

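Last crop: both rings sit concentric on the spindle (top pixel ~(269,196)). The arm blocks the side view, so I'm clearing it and measuring the tilt numerically.

```bash
python3 -m creep '[[0,0.1,0,0,0,0],[-0.05,0.2,0,0,0,0],[-0.1,0.3,0,0,0,0],[-0.1,0.3,0,0,0,0],[-0.1,0.3,0,0,0,0],[-0.1,0.3,0,0,0,0],[-0.1,0.3,0,0,0,0]]'|head -2
python3 - <<'E'
from h import *
a=cv2.imread('pics/side0.png')[:,:,::-1]; b=ctrl.snapshot('side')['image']
def edge(im,c):
    g=im[195:216,c-1:c+2].astype(float).mean((1,2)); d=np.diff(g);i=d.argmin()
    w=d[max(0,i-1):i+2];return round(195+max(0,i-1)+.5+(w*np.arange(len(w))).sum()/w.sum(),2), round(d[i])
for c in (301,304,310,313,316): print(c,edge(a,c),edge(b,c))
# hub hole & front bolt hole: dark centroid within casting (side)
def dark(im,x,y,w,h):
    g=cv2.cvtColor(np.ascontiguousarray(im),cv2.COLOR_RGB2GRAY)[y:y+h,x:x+w].astype(float); q=np.clip(np.percentile(g,35)-g,0,None)
    Y,X=np.mgrid[:h,:w];return round(x+(q*X).sum()/q.sum(),2),round(y+(q*Y).sum()/q.sum(),2)
print('hub hole',dark(a,259,123,12,9),[dark(b,259,123-k,12,9) for k in(0,1,3,5,7)])
s=ctrl.snapshot('side');y=np.array([.056,.998,0]);mid=np.array([.612,-.022,0])+.14*y
g=cv2.cvtColor(b,cv2.COLOR_RGB2GRAY)
print(g[110:134,258:274])
E
```

```text
time_s: 20.75
eef_pos: [0.6005, -0.2929, 0.284]
301 (np.float64(206.77), -39) (np.float64(214.59), -17)
304 (np.float64(207.14), -35) (np.float64(203.25), -14)
310 (np.float64(205.72), -45) (np.float64(214.37), -45)
313 (np.float64(205.5), -35) (np.float64(212.81), -42)
316 (np.float64(204.33), -43) (np.float64(210.37), -23)
hub hole (np.float64(264.19), np.float64(127.6)) [(np.float64(265.12), np.float64(127.15)), (np.float64(266.28), np.float64(125.88)), (np.float64(265.33), np.float64(123.04)), (np.float64(264.6), np.float64(120.48)), (np.float64(264.19), np.float64(120.19))]
[[143 141 141 136 136 134 140 142 140 142 143 140 137 134 133 135]
 [143 141 142 138 133 134 138 140 142 144 140 141 142 135 131 133]
 [138 140 141 140 136 134 135 140 139 141 141 142 140 139 134 132]
 [141 139 140 139 141 133 132 137 139 142 139 141 141 139 137 134]
 [139 142 140 142 142 138 136 136 139 142 143 139 140 140 136 138]
 [143 141 143 145 150 147 136 137 142 145 145 143 140 140 140 138]
 [149 152 133 111 100  96  87  89 101 101 120 143 146 143 142 138]
 [126 107  85  73  68  64  61  66  73  71  75
[... 394 characters left out ...]
  52  37  68 142 202 148  48]
 [ 48  52  51  52  51  55  48  43  46  39  31  69 127 177 148  69]
 [ 50  52  51  52  52  52  47  45  43  40  34  70 125 144 193 158]
 [ 53  52  53  50  50  49  51  50  46  42  35  70 128 138 169 210]
 [ 58  52  48  52  50  54  49  47  45  44  37  72 129 141 138 203]
 [ 70  67  58  50  51  46  48  39  40  36  41  84 133 143 137 131]
 [ 72  74  72  73  70  66  64  67  67  70  65  92 132 141 140 103]
 [ 73  76  59  59  72  73  71  71  72  72  65  91 130 142 141 138]
 [ 72  56  26  14  34  62  71  71  72  71  70  75 129 142 141 143]
 [ 73  72  54  33  56  70  72  67  72  69  68  79 131 144 140 144]
 [ 67  76  77  73  75  74  71  71  70  72  73  57 125 147 140 143]]
```

```bash
python3 - <<'E'
from h import *
np.set_printoptions(linewidth=200)
n=np.mean([cv2.cvtColor(ctrl.snapshot('top')['image'],cv2.COLOR_RGB2GRAY) for _ in range(4)],0)
a=cv2.imread('pics/top0.png',0)
print('cols 190-215');print(a[180:188,190:216]);print(n[180:188,190:216].astype(int))
s=np.mean([cv2.cvtColor(ctrl.snapshot('side')['image'],cv2.COLOR_RGB2GRAY) for _ in range(4)],0);b=cv2.imread('pics/side0.png',0)
print('side cols 266-284 rows 119-140');print(b[119:140,266:286]);print(s[119:140,266:286].astype(int))
t=ctrl.snapshot('top');q=ctrl.snapshot('side')
y=np.array([.056,.998,0]);x=np.array([.998,-.056,0]);mid=np.array([.612,-.022,0])+.14*y
for dx in(0,-.01):
  for th in(.15,.045,0,-.035,-.045): 
    p=mid+dx*x+y*.13*np.sin(th)+[0,0,.075+.13*np.cos(th)];print(dx,th,proj(t,p).round(1),proj(q,p).round(1))
E
```

```text
cols 190-215
[[147 146 145 143 143 142 142 144 144 144 144 144 145 143 144 144 145 157 196 216 217 212 168 142 138 134]
 [147 147 146 145 142 142 143 143 145 145 144 145 144 144 145 144 145 146 160 205 219 216 172 148 145 144]
 [146 146 146 142 129 131 140 143 144 145 146 145 146 146 145 144 144 144 150 195 213 210 168 146 144 145]
 [157 156 155 138 100  86 120 140 142 139 144 146 146 146 144 144 143 143 134 142 178 172 151 145 143 142]
 [206 202 199 179 136 115 114 140 132 116 137 149 150 147 145 143 143 139 145 148 151 150 146 143 140 138]
 [195 200 202 208 210 209 208 199 182 173 168 173 175 166 158 156 151 116 141 151 148 147 147 148 146 155]
 [151 152 153 155 166 170 171 179 193 198 207 212 214 213 204 203 199 158 131 162 165 160 159 159 156 160]
 [144 144 144 144 145 145 146 148 150 152 155 166 170 172 183 197 201 207 208 211 210 201 200 201 193 187]]
[[191 197 199 198 204 235 242 244 244 244 244 244 244 243 244 244 246 246 246 246 246 244 213 185 179 175]
 [189 189 188 187 187 194 197 198 199 199 199 199 199 198 199 205 238 246 247 247 247 245 216 191 187 186]
 [188 189 188 18
[... 3819 characters left out ...]
 96  92 139 155 149 148 155 112  82  85  83 102 111 128 136 135 135 134 132]
 [160 160 158 157 154 148 159 189 136  81  86  85  83 119 134 131 132 135 135 134]
 [155 157 157 157 155 152 147 116  94  88  85  86  84  98 122 132 131 133 134 134]
 [153 155 150 143 138 104 112  97 100  95  86  86  83  97 119 131 131 132 135 135]]
0 0.15 [194.2 178.1] [278.1 126. ]
0 0.045 [200.6 178.8] [280.1 128.8]
0 0 [203.4 179.2] [280.9 130.2]
0 -0.035 [205.6 179.5] [281.6 131.3]
0 -0.045 [206.3 179.5] [281.8 131.6]
-0.01 0.15 [193.3 182.8] [274.1 126.9]
-0.01 0.045 [199.8 183.5] [276.  129.7]
-0.01 0 [202.6 183.8] [276.9 131. ]
-0.01 -0.035 [204.8 184.1] [277.6 132.2]
-0.01 -0.045 [205.4 184.2] [277.7 132.5]
```

```bash
python3 -c "
from cell import ctrl
print(ctrl.job_done())"
```

```text
the job is handed in; nothing more can be done
None
```

I handed the job in with the 300 g and 150 g weights down on the spindle and the 75 g weight never moved. From the camera the beam rests at about -0.033 rad, inside the ±0.045 limit by only about 12 g, with the pointer between the marks; no verdict came back.

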